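# Clip the pin punches back into their rack

## Robot

A 7-joint arm with a two-finger parallel gripper is mounted at the origin on the work surface. World frame = base frame: x ahead of the robot, y to its left, z up, the work surface at z = 0. Lengths are in m, angles in degrees, forces in N, time in s.
With the tool pointing down it reaches from about 0.425 to 0.875 m from the base axis. Payload 4.7 kg.
Tool frame: the origin (TCP) lies on the mounting face of the last link; the fingertips stand 182 mm ahead of it and the grasp point (between the pads) lies 164 mm ahead of it; z points along the fingers, x is the direction in which the jaws open and shut, and the axes are right-handed (so a half turn about z gives the same grasp; the last joint's range is limited). The gripper opens to 87 mm and grips with 3 to 60 N. Pads are 19 mm wide; open, the fingers measure 117 mm over their backs; the gripper's body (75 mm by 190 mm) begins 51 mm behind the grasp point.
Start: joints at [67.5, 18.392, -4.016, 83.108, 1.295, 78.541, -3.26], TCP at [0.257, -0.597, 0.405] pointing down, gripper open.
Joint ranges: [-163.93, 163.93], [-17.29, 119.83], [-79.2, 71.16], [3.27, 140.29], [-89.18, 269.18], [5.43, 117.66], [-154.24, 154.24]. Speed limits (degrees/s): [147.25, 147.25, 180, 180, 180, 180, 180].

## Interface

Orientations are given as [roll, pitch, yaw] about the fixed x, y, z axes, in that order (R = Rz(yaw) Ry(pitch) Rx(roll)).
In Python, from cell import status, cams, env, outline_of, landmark_of gives the robot as it stands. The module is installed in compiled form; this text tells all that it offers.
- The arm moves only by the tool jog_arm, never from a script. Its argument "rows" is a list of rows, each a list of 7 numbers: the closure, from 0 (fully open) to 1 (shut), then the shift along the tool's x, y, z in m, then the turn, a rotation vector about the tool's x, y, z in degrees. A call has 1 to 12 rows; each row shifts and turns the commanded pose from where the row before left it, along the tool's axes as they then stand; what a row does not reach is not made up. A row lasts 1/12 s, in which the tool goes at most 41.7 mm and 7.16 degrees, less where a joint would pass 70% of its speed; a pose out of reach is approached as far as the arm can. A call with a gripper value outside its range is refused whole. The fingers move at their own pace and stop on an object; "grip_force" is the grip in N (left out, the last holds). Time passes only in rows, so rows that do not move let the fingers close. It gives the time, the measured TCP pose, the force and the opening at its end, in the units of the state.
- status.get_obs(): the state, without advancing time (a new reading comes with each control period).
- cams.read_camera(name): name is "scene" or "top" or "wrist"; returns (picture, depth): 384x512x3 uint8, red, green, blue; 384x512 float32, m along the optical axis (not along the pixel's ray), 0 where there is no reading.
- cams.camera_params(name): a dict with "vfov" (degrees; the focal length in pixels is half the picture's height over the tangent of half this angle, whatever the lens; pixels are square), "cx", "cy" (the principal point, pixels), "k1" (the pictures are not rectified: a ray, as slopes to the right and down, at radius r is drawn at 1 + k1 r^2 times it, then the intrinsics apply), "eye" and "attitude" of the camera in the world. Camera axes: x right, y up, looking along -z (the intrinsics and any distortion apply to the point x, -y, -z); pixel columns grow to the right and rows downward; lengths in m; the calibration is good to about 2 mm. A picture is of the moment at which its call begins: read the wrist's pose just before it. camera_params takes no time and is no camera call; for the wrist camera it gives the pose at the moment of the call.
- env.sign_off(): hands the job in, once; it reports no verdict.
Trained networks look in the newest picture that a camera, given by its name, has taken for a name from the list of things; names that differ only in an ending like _2 or _b are one class to them, and where a whole thing is asked for, a point or a joint stands for the part that bears it (a point fixed in the world has none). Each returns a list of dicts, best first, with "conf" (0 to 1); they miss things now and then, are a little off and sometimes report something else, mostly with a low value. They report only what shows in the picture. A call takes as long as a camera call. They do not tell look-alikes from the thing itself.
- outline_of(camera, name): "pixels" (384x512 bool, what is visible of it) and "box" ([left, top, right, bottom] in pixels, round what is visible of it).
- landmark_of(camera, name): "position" ([row, column] in pixels: a listed point, or the origin of a listed thing).
The state is a dict: "time_s": time; "qpos": joint angles; "joint_velocities": joint speeds; "effort": joint torques, N m; "tool_pos": TCP position; "tool_rot": TCP orientation; "force": force on the tool from outside, world axes, zero at the start; "wrist_torque": the same for the moment, N m; "grip_width": finger opening in m.
Only numpy, scipy, OpenCV 4.12 (cv2) and the standard library are available. Lean on these libraries where they do the work, as an engineer would, in place of code of your own. Each camera call takes 0.05 s, during which the arm holds its last target. There are 200 camera calls.

## Task

Put the four pin punches with coloured sleeves back in the clip rack: press each one down into the two spring clips of its own colour until it snaps fully home in both, with the sleeve centred between the clips and the point towards the back of the bench, away from the robot. Leave the bare steel chisel and the tin of nuts where they are.

Things in the scene. Friction and masses are not known exactly. Their poses are not given: they have to be found in the camera images.
- punch_red: Pin punch lying on the bench, 180 mm long, 0.11-0.18 kg: octagonal red sleeve 110 mm long, 14 mm thick; bare steel head (25 mm) at one end, bare cone and 3 mm thick pin (45 mm together) at the other. Origin: on the bar's axis at the sleeve's middle, near its balance point, 7 mm above the bench. x runs along the bar towards the pin (the point); it may lie rolled about x.
- punch_yellow: Pin punch lying on the bench, 180 mm long, 0.11-0.18 kg: octagonal yellow sleeve 110 mm long, 14 mm thick; bare steel head (25 mm) at one end, bare cone and 5 mm thick pin (45 mm together) at the other. Origin: on the bar's axis at the sleeve's middle, near its balance point, 7 mm above the bench. x runs along the bar towards the pin (the point); it may lie rolled about x.
- punch_green: Pin punch lying on the bench, 180 mm long, 0.11-0.18 kg: octagonal green sleeve 110 mm long, 14 mm thick; bare steel head (25 mm) at one end, bare cone and 6 mm thick pin (45 mm together) at the other. Origin: on the bar's axis at the sleeve's middle, near its balance point, 7 mm above the bench. x runs along the bar towards the pin (the point); it may lie rolled about x.
- punch_blue: Pin punch lying on the bench, 180 mm long, 0.11-0.18 kg: octagonal blue sleeve 110 mm long, 14 mm thick; bare steel head (25 mm) at one end, bare cone and 8 mm thick pin (45 mm together) at the other. Origin: on the bar's axis at the sleeve's middle, near its balance point, 7 mm above the bench. x runs along the bar towards the pin (the point); it may lie rolled about x.
- clip_red: Fixed red carrier, 120 mm (x), two upright spring clips 36 mm either side of its middle; 72 mm from its neighbours. Origin: underside at its front end, 10 mm over the bench; x to the back. Seated sleeve: middle at x 60, axis at z 15 mm. Clip mouth 25 mm wide at z 36, throat 9 mm at z 22; 5-15 N down snaps it in. Between the clips only an 11 mm wide spine: fingers fit beside it.
- clip_yellow: Fixed yellow carrier, 120 mm (x), two upright spring clips 36 mm either side of its middle; 72 mm from its neighbours. Origin: underside at its front end, 10 mm over the bench; x to the back. Seated sleeve: middle at x 60, axis at z 15 mm. Clip mouth 25 mm wide at z 36, throat 9 mm at z 22; 5-15 N down snaps it in. Between the clips only an 11 mm wide spine: fingers fit beside it.
- clip_green: Fixed green carrier, 120 mm (x), two upright spring clips 36 mm either side of its middle; 72 mm from its neighbours. Origin: underside at its front end, 10 mm over the bench; x to the back. Seated sleeve: middle at x 60, axis at z 15 mm. Clip mouth 25 mm wide at z 36, throat 9 mm at z 22; 5-15 N down snaps it in. Between the clips only an 11 mm wide spine: fingers fit beside it.
- clip_blue: Fixed blue carrier, 120 mm (x), two upright spring clips 36 mm either side of its middle; 72 mm from its neighbours. Origin: underside at its front end, 10 mm over the bench; x to the back. Seated sleeve: middle at x 60, axis at z 15 mm. Clip mouth 25 mm wide at z 36, throat 9 mm at z 22; 5-15 N down snaps it in. Between the clips only an 11 mm wide spine: fingers fit beside it.
- chisel: Bare dark steel cold chisel, no sleeve: an octagonal bar 166 mm long, 16 mm thick, flattened to a 22 mm cutting edge. Lies among the punches; not part of the job. Origin on its axis near its middle, x towards the cutting edge.
- nut_tin: Open round aluminium tin holding a few nuts, 64 mm across and 36 mm high, standing to the left of the rack; not part of the job. Origin: centre of its underside.
Not all that is in view belongs to the job. Of the things like the punch_blue, leave any that is white; of the rest the larger one is meant.

How it is judged:
By the outcome, as a careful person would: the job done as asked, in the order asked, and still so for the second after the job is handed in, with the robot touching nothing.
It also fails if it takes over 115 s, if anything falls off the work surface, if the arm or the gripper's body presses on something with over 40 N, if the wrist force passes 120 N, or if a joint passes its speed limit or range.

## Working session

There is one attempt and no reset: what is moved stays moved. The work goes in short steps, Python scripts to look and compute and a tool call to move; the robot and the scene stay as the last step left them, time stands still between calls to the robot, and variables do not carry over. Pictures are saved under pics/ and viewed, about 12 in all and at most 16, crops included, and the job is handed in when it is done.

Besides the shell and the picture viewer there is one more tool, called as name(argument=value, ...), one argument or row to a line, values as JSON. jog_arm: Moves the arm, as the interface text tells. Its arguments: {"type":"object","properties":{"rows":{"type":"array"},"grip_force":{"type":"number"}},"required":["rows"]}

```bash
mkdir -p pics; ls; python3 - <<'E'
from cell import status,cams
import cv2
o=status.get_obs(); print({k:o[k] for k in('time_s','qpos','tool_pos','tool_rot','force','grip_width')})
for c in('scene','top'):
    p,d=cams.read_camera(c); cv2.imwrite(f'pics/{c}0.png',p[:,:,::-1]); print(c,cams.camera_params(c))
print(cams.camera_params('wrist'))
E
```

```text
pics
{'time_s': 0.0, 'qpos': array([67.50093287, 18.43808343, -4.01588031, 83.1754579 ,  1.2954647 ,
       78.54113867, -3.26166532]), 'tool_pos': array([ 0.25706421, -0.59677566,  0.40366743]), 'tool_rot': array([ 1.79993826e+02,  1.09407432e-01, -6.66924184e+01]), 'force': array([-0.41592868, -0.49886049, -0.70128557]), 'grip_width': 0.08687303240243703}
scene {'vfov': 51.80786843569885, 'cx': 253.3705835992146, 'cy': 187.3059575377798, 'k1': -0.027262944248269937, 'eye': array([ 0.97064945, -0.58831653,  0.79327819]), 'attitude': array([47.62940011,  0.43655168, 43.48581554])}
top {'vfov': 51.70658272439987, 'cx': 253.7389031858986, 'cy': 195.61525472868271, 'k1': 0.002896563513991168, 'eye': array([0.31270197, 0.01388863, 0.9727666 ]), 'attitude': array([  3.93241119,  -0.84511899, -89.68451977])}
{'vfov': 62.764242830843685, 'cx': 260.7713784508006, 'cy': 191.56020008498402, 'k1': -0.029990734736615433, 'eye': array([ 0.33154708, -0.56367571,  0.38356567]), 'attitude': array([-17.16204129,   0.06860939, -66.71238459])}
```

View pics/scene0.png

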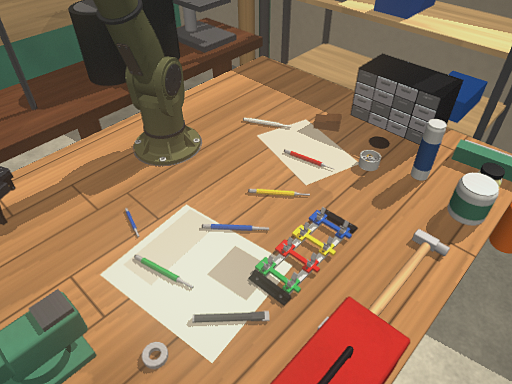

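View pics/top0.png

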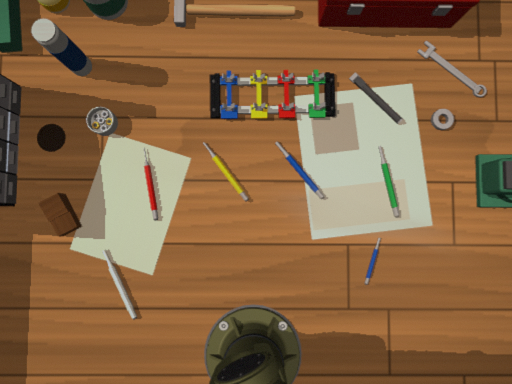

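The top view shows the large blue punch at (300,170), a small blue look-alike at (373,262) and a white one at (120,285). The others are red (151,185), yellow (227,172), green (389,182), the chisel (378,98) and the tin (100,121). The clips run left to right as blue, yellow, red, green at row ~95. I choose the blue at (300,170), the larger non-white one.

```bash
cat > h.py <<'E'
import numpy as np,cv2
from scipy.spatial.transform import Rotation as R
from cell import status,cams,outline_of,landmark_of
def Rm(a): return R.from_euler('xyz',a,degrees=True).as_matrix()
def rays(P,uv):
    f=192/np.tan(np.radians(P['vfov']/2)); K=np.array([[f,0,P['cx']],[0,f,P['cy']],[0,0,1.]])
    n=cv2.undistortPoints(np.asarray(uv,float).reshape(-1,1,2),K,np.array([P['k1'],0,0,0.]))[:,0]
    return np.c_[n[:,0],-n[:,1],-np.ones(len(n))]@Rm(P['attitude']).T
def onplane(P,uv,z):
    r=rays(P,uv); return P['eye']+r*((z-P['eye'][2])/r[:,2])[:,None]
def measure(P,mask,z=.007):
    v,u=np.nonzero(mask); W=onplane(P,np.c_[u,v],z)[:,:2]
    c=W.mean(0); a=np.linalg.svd(W-c,full_matrices=0)[2][0]; t=(W-c)@a
    return c,a,t.min(),t.max(),len(u),W
E
python3 - <<'E'
from h import *
p,d=cams.read_camera('top'); P=cams.camera_params('top')
for n in('punch_red','punch_yellow','punch_green','punch_blue','chisel','nut_tin','clip_red','clip_yellow','clip_green','clip_blue'):
    L=landmark_of('top',n)
    z=.007 if 'punch' in n else .01
    for l in L[:3]: print(n,'LM',round(l['conf'],2),l['position'],onplane(P,[l['position'][::-1]],z)[0].round(4))
    for o in outline_of('top',n)[:3]:
        c,a,t0,t1,N,W=measure(P,o['pixels'],z)
        print('   OUT',round(o['conf'],2),c.round(4),'ends',(c+a*t0).round(3),(c+a*t1).round(3),'ang',np.degrees(np.arctan2(a[1],a[0])).round(1),'len',round(t1-t0,3),N)
E
```

```text
punch_red LM 0.61 [185.0, 150.3] [0.4035 0.2524 0.007 ]
   OUT 0.88 [0.3923 0.2519] ends [0.465 0.266] [0.32  0.238] ang -168.9 len 0.148 401
punch_yellow LM 0.75 [174.0, 227.9] [0.4318 0.0636 0.007 ]
punch_yellow LM 0.44 [118.4, 318.3] [ 0.5723 -0.1592  0.007 ]
punch_green LM 0.63 [185.4, 387.6] [ 0.4065 -0.3291  0.007 ]
   OUT 0.89 [ 0.4075 -0.3317] ends [ 0.504 -0.309] [ 0.331 -0.35 ] ang -167.0 len 0.178 396
   OUT 0.49 [0.561 0.375] ends [0.585 0.407] [0.537 0.343] ang -126.0 len 0.08 693
punch_blue LM 0.9 [171.9, 302.5] [ 0.4384 -0.1195  0.007 ]
punch_blue LM 0.77 [286.4, 121.0] [0.1594 0.3164 0.007 ]
punch_blue LM 0.64 [266.0, 370.8] [ 0.21   -0.2847  0.007 ]
   OUT 0.85 [ 0.4317 -0.1207] ends [ 0.507 -0.057] [ 0.377 -0.167] ang -139.7 len 0.171 339
   OUT 0.76 [0.1597 0.319 ] ends [0.243 0.36 ] [0.087 0.283] ang -153.8 len 0.174 423
   OUT 0.44 [ 0.2098 -0.2833] ends [ 0.273 -0.303] [ 0.169 -0.271] ang 162.7 len 0.109 159
chisel LM 0.81 [99.9, 379.0] [ 0.6197 -0.3103  0.01  ]
   OUT 0.62 [ 0.625 -0.301] ends [ 0.681 -0.242] [ 0.567 -0.362] ang -133.7 len 0.165 534
nut_tin LM 
[... 418 characters left out ...]
51] [ 0.575 -0.154] ang -178.3 len 0.114 502
clip_yellow LM 0.65 [119.5, 258.6] [ 0.5674 -0.0109  0.01  ]
   OUT 0.68 [ 0.626 -0.01 ] ends [ 0.693 -0.009] [ 0.571 -0.011] ang -178.9 len 0.122 530
   OUT 0.23 [ 0.4067 -0.3305] ends [ 0.501 -0.309] [ 0.329 -0.348] ang -167.3 len 0.177 406
clip_green LM 0.74 [119.4, 315.7] [ 0.569  -0.1522  0.01  ]
clip_green LM 0.68 [184.9, 388.2] [ 0.4075 -0.3295  0.01  ]
clip_green LM 0.43 [119.8, 288.0] [ 0.5673 -0.0836  0.01  ]
   OUT 0.91 [ 0.628  -0.1537] ends [ 0.692 -0.153] [ 0.575 -0.154] ang -179.5 len 0.117 501
clip_blue LM 0.9 [118.3, 224.4] [0.5696 0.0735 0.01  ]
   OUT 0.96 [0.6255 0.0635] ends [0.692 0.067] [0.57  0.061] ang -177.4 len 0.122 503
```

```bash
python3 - <<'E'
import cv2
a=cv2.imread('pics/top0.png'); cv2.imwrite('pics/c1.png',cv2.resize(a[60:290,80:420],None,fx=2.3,fy=2.3,interpolation=cv2.INTER_CUBIC))
E
```

```text
(no output)
```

View pics/c1.png

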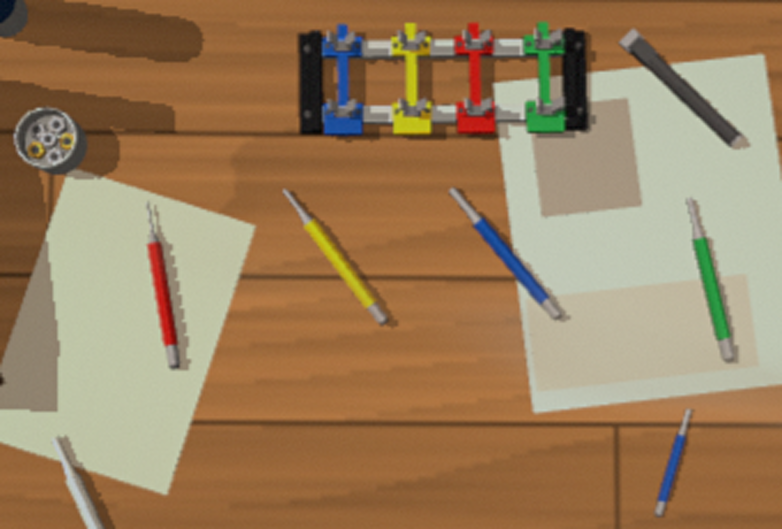

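All four points face the back. The red, yellow, green and large blue punches are confirmed. Next: precise sleeve poses by colour, and rack heights from depth.

```bash
cat >> h.py <<'E'
HUE={'red':((172,180),(0,8)),'yellow':((22,34),),'green':((50,80),),'blue':((108,128),)}
def cmask(p,c,s=120):
    h=cv2.cvtColor(p,cv2.COLOR_RGB2HSV); m=np.zeros(p.shape[:2],bool)
    for a,b in HUE[c]: m|=(h[...,0]>=a)&(h[...,0]<=b)
    return m&(h[...,1]>s)&(h[...,2]>50)
def sleeves(p,P,c,z=.009,lo=.07,hi=.14):
    n,l,st,_=cv2.connectedComponentsWithStats(cmask(p,c).astype(np.uint8)); out=[]
    for i in range(1,n):
        if st[i,4]<80: continue
        cc,a,t0,t1,N,W=measure(P,l==i,z)
        if a[0]<0: a,t0,t1=-a,-t1,-t0
        w=np.ptp((W-cc)@[-a[1],a[0]])
        if lo<t1-t0<hi and w<.04: out.append(((cc+a*(t0+t1)/2).round(4),np.degrees(np.arctan2(a[1],a[0])).round(1),round(t1-t0,3),round(w,3)))
    return out
E
python3 - <<'E'
from h import *
p,d=cams.read_camera('top'); P=cams.camera_params('top')
for c in HUE: print(c,sleeves(p,P,c))
# heights
v,u=np.mgrid[0:384,0:512]; r=rays(P,np.c_[u.ravel(),v.ravel()]); W=(P['eye']+r*d.ravel()[:,None]).reshape(384,512,3)
for row in (76,84,90,95,100,105,113): print(row,(W[row,206:340:2,2]*1000).round().astype(int))
print(W[95,[212,230,258,287,316,331]].round(3))
E
```

```text
red [(array([0.398 , 0.2519]), np.float64(10.7), np.float64(0.11), np.float64(0.014))]
yellow [(array([0.431 , 0.0651]), np.float64(37.4), np.float64(0.11), np.float64(0.014))]
green [(array([ 0.4072, -0.3319]), np.float64(13.2), np.float64(0.107), np.float64(0.012))]
blue [(array([0.6399, 0.0643]), np.float64(1.5), np.float64(0.073), np.float64(0.04)), (array([ 0.4356, -0.1176]), np.float64(40.1), np.float64(0.108), np.float64(0.013)), (array([ 0.217 , -0.2863]), np.float64(-17.2), np.float64(0.07), np.float64(0.008))]
76 [  0   2   7   6   9  16  16  17  49  44  32  18  34  44  18  20  -1   1
  -2   3   0   0  17  20  44  36  15  35  42  48  20   1   1  -1  -3  -2
  18  18  44 973  21  35  41  47   1  -5   0  -1   1   1   2  20  17  45
  41  21  18  36  45  20  17  18   6   9   0  -2   2]
84 [ 1  1 10  9  9 18 16 13 15 13 17 17 19 16 14 14  8 11 12 11  8 10 13 11
  9 16 17 18 13 10 11  8  7  7  5  8  7  7  7 20 20  6  5  6  5  7  5  7
  3  5  4  6  5  7 23 19 17  1  2  8 18 15  6 10  5  0  0]
90 [-2  2  8  8  7 15 16 -2 -1  2  0 15 20  3 -2  3 -1  1  1 -1 -1  1  0  1
  2 17 18 22  
[... 465 characters left out ...]
-3   4   1
  -1   2  -1  17  17  17   1  -1   3   0  -1  -2   2 973   0   4   0   3
  16  20  17   2   1   2  20  20  14   8   7   2   2]
105 [ 3  0  5  8  7 14 17 16 15 44 35 15 33 41 44 21  1 -1 -1  0  1  2 18 20
 44 36 17 19 38 45 21  3  2  1 -1  2 19 20 43 39 19 16 40 43 21  7 13 11
  9 10  8 18 16 20 46 20 21 34 41 46 18 14 17  6  8  0 -2]
113 [-1 -5  8  7  8 18 19  7 22 18 21 17 21 18 20 18  6  5  7  5  8  6  6 17
 20 18 21 21 19 20 19  2  4  5  6  1 14 20 16 18 19 19 18 19 23  3  2  0
  1 -1  3  2 19 21 20 19 16 19 18 18 18 14 17 10  7  3  2]
[[ 0.627  0.104  0.014]
 [ 0.625  0.06   0.02 ]
 [ 0.626 -0.009  0.02 ]
 [ 0.627 -0.08   0.018]
 [ 0.627 -0.152  0.02 ]
 [ 0.632 -0.191  0.006]]
```

```bash
cat >> h.py <<'E'
def plan(way,clo,start=None,step=.038):
    """way: list of (x,y,z,yaw[,step]); prints tool-axis rows, from the measured pose"""
    o=status.get_obs(); p=np.array(o['tool_pos']); y=o['tool_rot'][2]
    if start is not None: p=np.array(start[:3]);y=start[3]
    rows=[]
    for w in way:
        s=w[4] if len(w)>4 else step
        d=np.array(w[:3])-p; dy=(w[3]-y+180)%360-180
        n=max(1,int(np.ceil(max(np.linalg.norm(d)/s,abs(dy)/7))))
        for k in range(n):
            t=np.radians(y); e=(np.array(w[:3])-p)/(n-k)
            sh=np.round([np.cos(t)*e[0]+np.sin(t)*e[1],np.sin(t)*e[0]-np.cos(t)*e[1],-e[2]],4)
            tu=round(-((w[3]-y+180)%360-180)/(n-k),1)
            rows.append([clo,*(float(q) for q in sh),0,0,float(tu)])
            p=p+[np.cos(t)*sh[0]+np.sin(t)*sh[1],np.sin(t)*sh[0]-np.cos(t)*sh[1],-sh[2]]; y-=tu
    print('pose',o['time_s'],np.round(o['tool_pos'],4),np.round(o['tool_rot'],1),'F',np.round(o['force'],1),'g',round(o['grip_width'],4))
    for i in range(0,len(rows),12): print(str(rows[i:i+12]).replace(' ',''))
E
python3 -c "
from h import *
plan([(.407,-.332,.32,-76.8)],0)"
```

```text
pose 1.2 [ 0.2572 -0.597   0.4048] [180.   -0.  -66.7] F [-1.   0.  -0.4] g 0.087
[[0,-0.0205,-0.0269,0.0094,0,0,1.1],[0,-0.021,-0.0265,0.0094,0,0,1.1],[0,-0.0215,-0.0261,0.0094,0,0,1.1],[0,-0.0219,-0.0257,0.0094,0,0,1.1],[0,-0.0224,-0.0253,0.0094,0,0,1.1],[0,-0.0229,-0.0249,0.0094,0,0,1.2],[0,-0.0235,-0.0244,0.0095,0,0,1.1],[0,-0.0239,-0.0239,0.0094,0,0,1.2],[0,-0.0244,-0.0235,0.0095,0,0,1.1]]
```

jog_arm(
  rows=[
    [0.3, -0.0205, -0.027, 0.0094, 0, 0, 1.1],
    [0.3, -0.021, -0.0265, 0.0094, 0, 0, 1.1],
    [0.3, -0.0215, -0.026, 0.0094, 0, 0, 1.1],
    [0.3, -0.022, -0.0257, 0.0094, 0, 0, 1.1],
    [0.3, -0.0224, -0.0253, 0.0094, 0, 0, 1.1],
    [0.3, -0.023, -0.025, 0.0094, 0, 0, 1.2],
    [0.3, -0.0235, -0.0244, 0.0095, 0, 0, 1.1],
    [0.3, -0.024, -0.024, 0.0094, 0, 0, 1.2],
    [0.3, -0.0244, -0.0235, 0.0095, 0, 0, 1.1],
    [0.3, 0, 0, 0, 0, 0, 0],
    [0.3, 0, 0, 0, 0, 0, 0],
  ],
  grip_force=40,
)

```text
time_s: 2.12
tool_pos: [0.4083, -0.3295, 0.3197]
tool_rot: [180.0, 0.0, -76.5]
force: [-0.2, -0.3, -0.2]
grip_width: 0.0607
```

```bash
cat > look.py <<'E'
import sys
from h import *
p,d=cams.read_camera('wrist'); P=cams.camera_params('wrist')
c,n=sys.argv[1:3]; z=float(sys.argv[3]) if len(sys.argv)>3 else .009
cv2.imwrite(f'pics/{n}.png',p[:,:,::-1]); S=sleeves(p,P,c,z); print(S)
if S:
    q=S[0]; plan([(*q[0],.22,q[1]-90),(*q[0],.185,q[1]-90,.018)],.3)
E
python3 look.py green w1
```

```text
[(array([ 0.405 , -0.3349]), np.float64(12.9), np.float64(0.112), np.float64(0.013))]
pose 2.1667 [ 0.4073 -0.3314  0.3201] [180.   -0.  -76.7] F [ 0.2 -0.2 -0.8] g 0.0609
[[0.3,0.0009,0.001,0.0334,0,0,0.1],[0.3,0.001,0.001,0.0333,0,0,0.2],[0.3,0.001,0.0011,0.0334,0,0,0.1],[0.3,-0.0,-0.0,0.0175,0,0,0.0],[0.3,-0.0,-0.0,0.0175,0,0,0.0]]
```

View pics/w1.png

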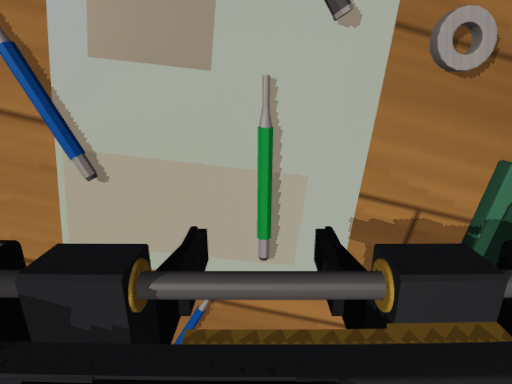

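Shows the green punch centred at (265,180), point up (towards the back); the jaws straddle its axis. Descend and grip.

jog_arm(
  rows=[
    [0.3, 0.0005, 0.0006, 0.0333, 0, 0, 0],
    [0.3, 0.0005, 0.0006, 0.0333, 0, 0, 0.2],
    [0.3, 0, 0.0005, 0.0333, 0, 0, 0.2],
    [0.3, 0, 0, 0.0175, 0, 0, 0],
    [0.3, 0, 0, 0.0175, 0, 0, 0],
    [0.3, 0, 0, 0, 0, 0, 0],
    [1, 0, 0, 0, 0, 0, 0],
    [1, 0, 0, 0, 0, 0, 0],
    [1, 0, 0, 0, 0, 0, 0],
    [1, 0, 0, 0, 0, 0, 0],
    [1, 0, 0, 0, 0, 0, 0],
    [1, 0, 0, 0, 0, 0, 0],
  ],
)

```text
time_s: 3.17
tool_pos: [0.4057, -0.3332, 0.1853]
tool_rot: [-180.0, -0.0, -77.2]
force: [0.0, 0.2, -0.4]
grip_width: 0.029
```

```bash
python3 -c "
from h import *
plan([(.406,-.333,.30,-77),(.56,-.153,.38,-90)],1)"
```

```text
pose 3.1667 [ 0.4057 -0.3332  0.1853] [-180.    -0.   -77.2] F [ 0.   0.2 -0.4] g 0.029
[[1,-0.0,-0.0001,-0.0287,0,0,-0.0],[1,-0.0,-0.0001,-0.0287,0,0,-0.1],[1,-0.0001,-0.0001,-0.0286,0,0,-0.0],[1,-0.0,-0.0001,-0.0287,0,0,-0.1],[1,-0.0201,-0.0272,-0.0114,0,0,1.9],[1,-0.021,-0.0265,-0.0114,0,0,1.9],[1,-0.0219,-0.0258,-0.0114,0,0,1.8],[1,-0.0227,-0.0251,-0.0114,0,0,1.9],[1,-0.0235,-0.0244,-0.0115,0,0,1.8],[1,-0.0242,-0.0236,-0.0114,0,0,1.9],[1,-0.025,-0.0229,-0.0115,0,0,1.8]]
```

jog_arm(
  rows=[
    [1, 0, 0, 0, 0, 0, 0],
    [1, 0, 0, 0, 0, 0, 0],
    [1, 0, 0, 0, 0, 0, 0],
    [1, 0, 0, 0, 0, 0, 0],
  ],
  grip_force=50,
)

```text
time_s: 3.5
tool_pos: [0.4058, -0.3331, 0.1851]
tool_rot: [-180.0, -0.0, -77.2]
force: [0.3, 0.1, 1.0]
grip_width: 0.0128
```

```bash
python3 -c "
from h import *
plan([(.406,-.333,.28,-77),(.56,-.117,.38,-90)],1)"
```

```text
pose 3.5 [ 0.4058 -0.3331  0.1851] [-180.    -0.   -77.2] F [0.3 0.1 1. ] g 0.0128
[[1,-0.0,-0.0001,-0.0316,0,0,-0.1],[1,-0.0,-0.0001,-0.0316,0,0,-0.0],[1,-0.0,-0.0,-0.0317,0,0,-0.1],[1,-0.022,-0.0248,-0.0125,0,0,1.6],[1,-0.0227,-0.0242,-0.0125,0,0,1.6],[1,-0.0233,-0.0236,-0.0125,0,0,1.6],[1,-0.024,-0.0229,-0.0125,0,0,1.6],[1,-0.0246,-0.0223,-0.0125,0,0,1.7],[1,-0.0252,-0.0215,-0.0125,0,0,1.6],[1,-0.0258,-0.0208,-0.0125,0,0,1.7],[1,-0.0265,-0.02,-0.0125,0,0,1.6]]
```

jog_arm(
  rows=[
    [1, 0, 0, -0.0316, 0, 0, 0],
    [1, 0, 0, -0.0316, 0, 0, 0],
    [1, 0, 0, -0.0317, 0, 0, 0],
    [1, -0.022, -0.0248, -0.0125, 0, 0, 1.6],
    [1, -0.0227, -0.0242, -0.0125, 0, 0, 1.6],
    [1, -0.0233, -0.0236, -0.0125, 0, 0, 1.6],
    [1, -0.024, -0.023, -0.0125, 0, 0, 1.6],
    [1, -0.0246, -0.0223, -0.0125, 0, 0, 1.6],
    [1, -0.0252, -0.0215, -0.0125, 0, 0, 1.6],
    [1, -0.0258, -0.0208, -0.0125, 0, 0, 1.6],
    [1, -0.0265, -0.02, -0.0125, 0, 0, 1.6],
    [1, 0, 0, 0, 0, 0, 0],
  ],
)

```text
time_s: 4.5
tool_pos: [0.564, -0.1095, 0.3827]
tool_rot: [-179.6, 0.2, -89.4]
force: [0.3, 2.1, -0.6]
grip_width: 0.0128
```

jog_arm(
  rows=[
    [1, 0, 0, 0, 0, 0, 0],
    [1, 0, 0, 0, 0, 0, 0],
  ],
)

```text
time_s: 4.67
tool_pos: [0.5601, -0.1178, 0.3792]
tool_rot: [179.9, -0.0, -90.0]
force: [-0.5, -0.9, -1.6]
grip_width: 0.0131
```

```bash
python3 - <<'E'
from h import *
P=cams.camera_params('wrist'); p,d=cams.read_camera('wrist')
np.savez('rack.npz',p=p,d=d); 
o=status.get_obs(); print(o['tool_pos'],o['tool_rot'],o['grip_width'])
cv2.imwrite('pics/w2.png',p[:,:,::-1])
# colour pixels at spine top z .019 and overall in 3D
v,u=np.mgrid[0:384,0:512]; r=rays(P,np.c_[u.ravel(),v.ravel()]); W=(P['eye']+r*d.ravel()[:,None]).reshape(384,512,3)
for c in HUE:
    m=cmask(p,c)&(W[...,2]<.06)&(W[...,0]>.54)&(W[...,0]<.72)&(d>0)
    if m.sum()<30: print(c,m.sum()); continue
    vv,uu=np.nonzero(m); w=W[m]; S=(w[:,0]>.605)&(w[:,0]<.65); w2=onplane(P,np.c_[uu[S],vv[S]],.019)
    print(c,m.sum(),'x',np.percentile(w[:,0],[0.5,99.5]).round(4),'y spine',np.median(w2[:,1]).round(4),np.percentile(w2[:,1],[2,98]).round(4),'slope',np.polyfit(w2[:,0],w2[:,1],1)[0].round(3))
    for l in landmark_of('wrist','clip_'+c)[:2]: print('  LM',l['conf'],onplane(P,[l['position'][::-1]],.01)[0].round(4))
print(sleeves(p,P,'green',.21))
E
```

```text
[ 0.55975582 -0.11860402  0.3789843 ] [ 1.79881447e+02 -3.29033353e-02 -9.00683921e+01] 0.012827852658576014
red 2023 x [0.5716 0.6903] y spine -0.0789 [-0.0886 -0.073 ] slope 0.068
  LM 0.77 [ 0.5735 -0.0778  0.01  ]
yellow 2258 x [0.5659 0.6924] y spine -0.0112 [-0.0175 -0.0049] slope 0.019
  LM 0.93 [ 0.5712 -0.0077  0.01  ]
green 1841 x [0.574  0.6921] y spine -0.1526 [-0.1686 -0.1439] slope 0.055
  LM 0.72 [ 0.568  -0.1521  0.01  ]
blue 327 x [0.5685 0.6868] y spine 0.0556 [0.0539 0.068 ] slope 0.019
[]
```

View pics/w2.png

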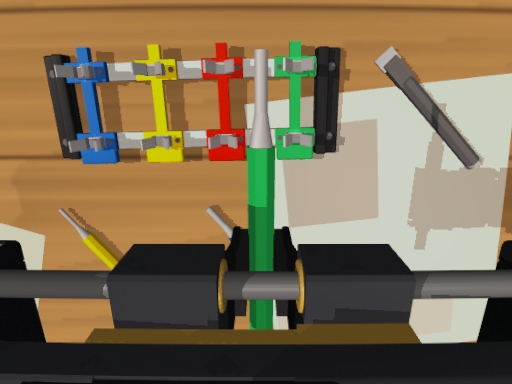

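```bash
python3 - <<'E'
from h import *
z=np.load('rack.npz'); p=z['p']; d=z['d']
P=cams.camera_params('wrist')  # arm unmoved since
for c in HUE:
    m=cmask(p,c,100)
    for r0,r1 in((88,104),(104,122)):
        q=m.copy(); q[:r0]=0; q[r1:]=0; q[:,:60]=0; q[:,320:]=0; 
        if c=='green': q[:,:275]=0
        L=[onplane(P,[[np.mean(np.nonzero(q[r])[0]),r]],.019)[0] for r in range(r0,r1) if q[r].any()]
        W=[q[r].sum() for r in range(r0,r1)]
        print(c,'x,y spine',np.mean(L,0)[:2].round(4),'w',np.mean(W).round(1))
    n,l,st,_=cv2.connectedComponentsWithStats((m&(np.arange(384)[:,None]<170)&(np.arange(512)<325)&((c!='green')|(np.arange(512)>274))).astype(np.uint8))
    i=1+np.argmax(st[1:,4]); x0,y0,w,h=st[i,:4]; print('  box',st[i], 'ends at z.02',onplane(P,[[x0+w/2,y0-.5],[x0+w/2,y0+h-.5]],.02)[:,0].round(4),'z.01 front',onplane(P,[[x0+w/2,y0+h-.5]],.01)[:,0].round(4))
cv2.imwrite('pics/w2c.png',cv2.resize(p[35:170,40:345,::-1],None,fx=2.6,fy=2.6,interpolation=cv2.INTER_CUBIC))
E
```

```text
red x,y spine [ 0.6399 -0.0794] w 11.3
red x,y spine [ 0.6227 -0.0797] w 11.1
  box [ 201   42   45  119 2064] ends at z.02 [0.6914 0.5716] z.01 front [0.5696]
yellow x,y spine [ 0.6404 -0.0119] w 12.7
yellow x,y spine [ 0.6231 -0.0122] w 12.4
  box [ 134   44   50  119 2244] ends at z.02 [0.6901 0.5697] z.01 front [0.5676]
green x,y spine [ 0.6398 -0.1534] w 10.5
green x,y spine [ 0.6226 -0.1536] w 10.0
  box [ 275   41   41  119 1906] ends at z.02 [0.6921 0.5726] z.01 front [0.5705]
blue x,y spine [0.6414 0.0577] w 1.9
blue x,y spine [0.6238 0.0581] w 2.3
  box [104  62   5  20  40] ends at z.02 [0.674  0.6548] z.01 front [0.6552]
```

View pics/w2c.png

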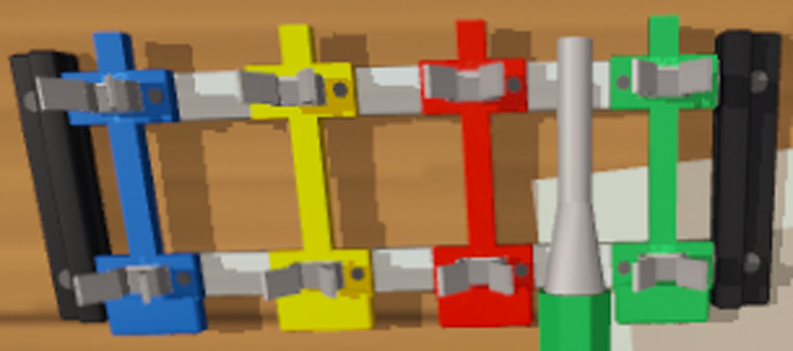

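```bash
python3 - <<'E'
from h import *
p=np.load('rack.npz')['p'];P=cams.camera_params('wrist')
m=cmask(p,'green'); col=m[:,250:272].sum(1); r=np.nonzero((col>10)&(np.arange(384)>120))[0][0]
print('sleeve front row',r,onplane(P,[[261,r-.5]],.379-.185+.012)[0],'expect x', status.get_obs()['tool_pos'][0]+.055)
plan([(.632,-.1535,.25,-89)],1); plan([(.632,-.1535,.202,-89,.008)],1,start=(.632,-.1535,.25,-89))
E
```

```text
sleeve front row 149 [ 0.61556761 -0.11813339  0.206     ] expect x 0.6148619573974082
pose 4.9167 [ 0.5599 -0.1187  0.3794] [179.9  -0.  -90.1] F [-0.9 -0.2 -1.6] g 0.013
[[1,0.0069,-0.0144,0.0259,0,0,-0.2],[1,0.007,-0.0144,0.0259,0,0,-0.2],[1,0.007,-0.0144,0.0259,0,0,-0.2],[1,0.0071,-0.0144,0.0259,0,0,-0.3],[1,0.0072,-0.0143,0.0258,0,0,-0.2]]
pose 4.9167 [ 0.5599 -0.1187  0.3794] [179.9  -0.  -90.1] F [-0.9 -0.2 -1.6] g 0.013
[[1,0.0,-0.0,0.008,0,0,0.0],[1,0.0,-0.0,0.008,0,0,-0.0],[1,0.0,-0.0,0.008,0,0,-0.0],[1,0.0,-0.0,0.008,0,0,-0.0],[1,0.0,-0.0,0.008,0,0,-0.0],[1,0.0,-0.0,0.008,0,0,-0.0]]
```

Grip is centred within a millimetre. I'll move over the green clip, then press.

jog_arm(
  rows=[
    [1, 0.007, -0.0144, 0.0259, 0, 0, -0.2],
    [1, 0.007, -0.0144, 0.0259, 0, 0, -0.2],
    [1, 0.007, -0.0144, 0.0259, 0, 0, -0.2],
    [1, 0.007, -0.0144, 0.0259, 0, 0, -0.2],
    [1, 0.007, -0.0144, 0.0259, 0, 0, -0.2],
    [1, 0, 0, 0, 0, 0, 0],
    [1, 0, 0, 0, 0, 0, 0],
    [1, 0, 0, 0, 0, 0, 0],
    [1, 0, 0, 0.01, 0, 0, 0],
    [1, 0, 0, 0.01, 0, 0, 0],
  ],
)

```text
time_s: 5.75
tool_pos: [0.6333, -0.1517, 0.2327]
tool_rot: [-179.7, -0.1, -89.0]
force: [-0.9, 0.7, -1.8]
grip_width: 0.0131
```

jog_arm(
  rows=[
    [1, 0, 0, 0.007, 0, 0, 0],
    [1, 0, 0, 0.007, 0, 0, 0],
    [1, 0, 0, 0.007, 0, 0, 0],
    [1, 0, 0, 0.007, 0, 0, 0],
    [1, 0, 0, 0, 0, 0, 0],
    [1, 0, 0, 0, 0, 0, 0],
  ],
)

```text
time_s: 6.25
tool_pos: [0.633, -0.1523, 0.2027]
tool_rot: [-179.9, -0.1, -89.0]
force: [0.8, -1.4, 1.9]
grip_width: 0.0134
```

jog_arm(
  rows=[
    [1, 0, 0, 0.002, 0, 0, 0],
    [1, 0, 0, 0, 0, 0, 0],
    [1, 0, 0, -0.002, 0, 0, 0],
    [0.72, 0, 0, 0, 0, 0, 0],
    [0.72, 0, 0, 0, 0, 0, 0],
    [0.72, 0, 0, 0, 0, 0, 0],
    [0.72, 0, 0, -0.03, 0, 0, 0],
    [0.72, 0, 0, -0.03, 0, 0, 0],
    [0.72, 0, 0, -0.03, 0, 0, 0],
    [0.6, 0, 0.02, -0.02, 0, 0, 0],
    [0.6, 0, 0, 0, 0, 0, 0],
    [0.6, 0, 0, 0, 0, 0, 0],
  ],
)

```text
time_s: 7.25
tool_pos: [0.6126, -0.1521, 0.3136]
tool_rot: [-179.9, -0.1, -89.0]
force: [0.4, -0.4, -0.2]
grip_width: 0.0325
```

```bash
cat > chk.py <<'E'
import sys
from h import *
c,n=sys.argv[1:3]
P=cams.camera_params('wrist'); p,d=cams.read_camera('wrist')
o=status.get_obs(); print(o['time_s'],o['tool_pos'].round(4),o['force'].round(1))
m=cmask(p,c); S=sleeves(p,P,c,.031,.09,.14); print(S)
v,u=np.nonzero(m); r=rays(P,np.c_[u,v]); W=P['eye']+r*d[v,u][:,None]; ok=(W[:,2]>.0235)&(W[:,2]<.06)&(W[:,0]>.55)
W=W[ok]
for a,b in((.575,.588),(.60,.62),(.62,.645),(.645,.66),(.68,.69)):
    q=W[(W[:,0]>a)&(W[:,0]<b)]
    if len(q)>5: print(a,len(q),'z top',np.percentile(q[:,2],[50,90]).round(4),'y',np.median(q[:,1]).round(4))
cv2.imwrite(f'pics/{n}.png',cv2.resize(p[:250,:,::-1],None,fx=1.5,fy=1.5))
E
python3 chk.py green g1
```

```text
7.3 [ 0.6125 -0.1521  0.3121] [ 0.1 -0.1 -0.7]
[(array([ 0.6342, -0.1526]), np.float64(1.7), np.float64(0.109), np.float64(0.039))]
0.575 138 z top [0.0308 0.0323] y -0.1523
0.6 330 z top [0.0312 0.0324] y -0.1525
0.62 430 z top [0.0311 0.0325] y -0.1523
0.645 266 z top [0.0309 0.0323] y -0.1519
0.68 198 z top [0.0309 0.0323] y -0.1513
```

View pics/g1.png

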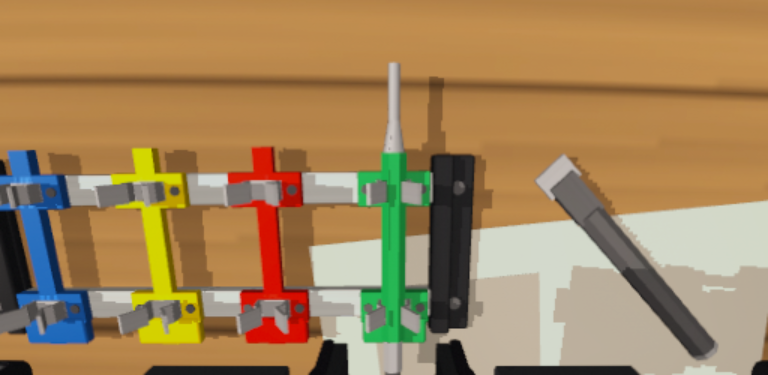

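Green sits level at z≈31 mm, in both clips. Next, blue.

```bash
python3 - <<'E'
from h import *
P=cams.camera_params('wrist'); p,d=cams.read_camera('wrist')
print('clip mid x (red) at z.035',onplane(P,[[265/1.5,190/1.5],[265/1.5,316/1.5]],.035).round(4), 'sleeve ends',onplane(P,[[393/1.5,152/1.5],[393/1.5,343/1.5]],.030).round(4))
for c,cols in(('red',(160,200)),('yellow',(85,125)),('blue',(0,45))):
    m=cmask(p,c,90); m[:,:cols[0]]=0; m[:,cols[1]:]=0
    for r in(148,160,172):
        k=np.nonzero(m[r])[0]
        if len(k): print(c,r,k.min(),k.max(),onplane(P,[[k.min()-.5,r],[k.max()+.5,r]],.019)[:,:2].round(4).tolist())
plan([(.4356,-.1176,.30,-49.9)],.55)
E
```

```text
clip mid x (red) at z.035 [[ 0.6679 -0.0826  0.035 ]
 [ 0.5956 -0.0782  0.035 ]] sleeve ends [[ 0.6885 -0.1509  0.03  ]
 [ 0.5777 -0.153   0.03  ]]
red 148 172 185 [[0.6478, -0.0728], [0.648, -0.085]]
red 160 173 186 [[0.6372, -0.073], [0.6374, -0.0854]]
red 172 174 187 [[0.6263, -0.0732], [0.6265, -0.0857]]
yellow 148 94 110 [[0.6469, -0.0039], [0.6471, -0.019]]
yellow 160 96 112 [[0.6362, -0.0042], [0.6364, -0.0195]]
yellow 172 98 114 [[0.6252, -0.0045], [0.6255, -0.02]]
blue 148 27 31 [[0.6462, 0.0566], [0.6462, 0.0521]]
blue 160 17 34 [[0.6352, 0.0681], [0.6355, 0.0514]]
blue 172 32 35 [[0.6244, 0.0564], [0.6244, 0.0526]]
pose 7.35 [ 0.6124 -0.1521  0.3111] [179.9   0.  -89. ] F [-1.   0.1 -0.1] g 0.0342
[[0.55,-0.0063,0.0294,0.0019,0,0,-6.5],[0.55,-0.0095,0.0285,0.0018,0,0,-6.5],[0.55,-0.0127,0.0272,0.0019,0,0,-6.5],[0.55,-0.0157,0.0256,0.0018,0,0,-6.5],[0.55,-0.0185,0.0236,0.0019,0,0,-6.5],[0.55,-0.0211,0.0214,0.0018,0,0,-6.6]]
```

jog_arm(
  rows=[
    [0.55, -0.0063, 0.0294, 0.0019, 0, 0, -6.5],
    [0.55, -0.0095, 0.0285, 0.0018, 0, 0, -6.5],
    [0.55, -0.0127, 0.0272, 0.0019, 0, 0, -6.5],
    [0.55, -0.0157, 0.0256, 0.0018, 0, 0, -6.5],
    [0.55, -0.0185, 0.0236, 0.0019, 0, 0, -6.5],
    [0.55, -0.0211, 0.0214, 0.0018, 0, 0, -6.6],
    [0.55, 0, 0, 0, 0, 0, 0],
    [0.55, 0, 0, 0, 0, 0, 0],
    [0.55, 0, 0, 0, 0, 0, 0],
  ],
)

```text
time_s: 8.1
tool_pos: [0.4363, -0.1178, 0.3009]
tool_rot: [-180.0, 0.0, -50.0]
force: [0.2, 0.1, -0.1]
grip_width: 0.0394
```

```bash
sed -i 's/,.3)$/,.55)/' look.py; python3 look.py blue w3
```

```text
[]
```

View pics/w3.png

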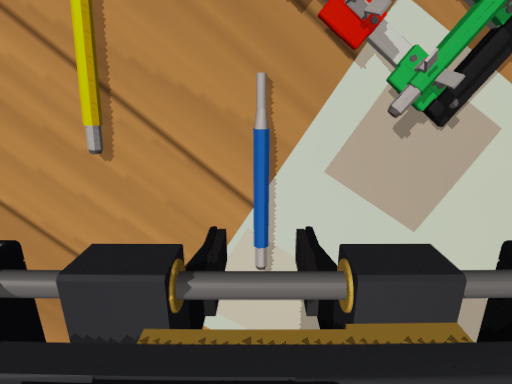

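The picture shows the large blue sleeve at (261,188), between the jaws. My hue band was too narrow; widening it.

```bash
sed -i "s/(108,128)/(98,130)/" h.py; python3 look.py blue w3b
```

```text
[(array([ 0.4348, -0.1182]), np.float64(39.9), np.float64(0.111), np.float64(0.013))]
pose 8.2 [ 0.4369 -0.1179  0.3012] [-180.     0.   -49.9] F [0.1 0.6 0.8] g 0.0392
[[0.55,-0.0004,0.0006,0.0271,0,0,0.1],[0.55,-0.0003,0.0006,0.027,0,0,0.0],[0.55,-0.0004,0.0006,0.0271,0,0,0.1],[0.55,0.0,0.0,0.0175,0,0,-0.0],[0.55,0.0,0.0,0.0175,0,0,-0.0]]
```

jog_arm(
  rows=[
    [0.55, -0.0004, 0.0006, 0.027, 0, 0, 0],
    [0.55, -0.0004, 0.0006, 0.027, 0, 0, 0],
    [0.55, -0.0004, 0.0006, 0.027, 0, 0, 0],
    [0.55, 0, 0, 0.0175, 0, 0, 0],
    [0.55, 0, 0, 0.0175, 0, 0, 0],
    [1, 0, 0, 0, 0, 0, 0],
    [1, 0, 0, 0, 0, 0, 0],
    [1, 0, 0, 0, 0, 0, 0],
    [1, 0, 0, 0, 0, 0, 0],
    [1, 0, 0, 0, 0, 0, 0],
    [1, 0, 0, 0, 0, 0, 0],
    [1, 0, 0, 0, 0, 0, 0],
  ],
)

```text
time_s: 9.2
tool_pos: [0.4338, -0.1181, 0.1855]
tool_rot: [-180.0, -0.0, -49.9]
force: [0.2, -0.8, -0.8]
grip_width: 0.0133
```

```bash
python3 -c "
from h import *
plan([(.435,-.118,.25,-50),(.632,.0625,.25,-89)],1)"
```

```text
pose 9.2 [ 0.4338 -0.1181  0.1855] [-180.    -0.   -49.9] F [ 0.2 -0.8 -0.8] g 0.0133
[[1,0.0003,-0.0005,-0.0322,0,0,0.1],[1,0.0004,-0.0004,-0.0323,0,0,0.0],[1,-0.0015,-0.0334,0.0,0,0,4.9],[1,-0.0043,-0.0331,0.0,0,0,4.9],[1,-0.0071,-0.0326,0.0,0,0,4.9],[1,-0.0099,-0.0319,0.0,0,0,4.9],[1,-0.0126,-0.031,0.0,0,0,4.9],[1,-0.0151,-0.0298,0.0,0,0,4.8],[1,-0.0176,-0.0284,0.0,0,0,4.9],[1,-0.02,-0.0268,0.0,0,0,4.8]]
```

jog_arm(
  rows=[
    [1, 0, 0, -0.0322, 0, 0, 0],
    [1, 0.0005, 0, -0.0323, 0, 0, 0],
    [1, -0.0015, -0.0334, 0, 0, 0, 4.9],
    [1, -0.0043, -0.033, 0, 0, 0, 4.9],
    [1, -0.007, -0.0326, 0, 0, 0, 4.9],
    [1, -0.01, -0.032, 0, 0, 0, 4.9],
    [1, -0.0126, -0.031, 0, 0, 0, 4.9],
    [1, -0.015, -0.03, 0, 0, 0, 4.8],
    [1, -0.0176, -0.0284, 0, 0, 0, 4.9],
    [1, -0.02, -0.0268, 0, 0, 0, 4.8],
    [1, 0, 0, 0, 0, 0, 0],
    [1, 0, 0, 0, 0, 0, 0],
  ],
)

```text
time_s: 10.2
tool_pos: [0.6312, 0.0649, 0.2491]
tool_rot: [179.9, 0.1, -88.7]
force: [-0.4, -0.1, -1.8]
grip_width: 0.0131
```

```bash
python3 - <<'E'
from h import *
P=cams.camera_params('wrist'); p,d=cams.read_camera('wrist')
cv2.imwrite('pics/b1.png',p[:300,:,::-1])
plan([(.6315,.0625,.23,-89,.02),(.6315,.0625,.202,-89,.007)],1)
E
```

```text
pose 10.25 [0.6306 0.063  0.2489] [179.9  -0.  -88.8] F [ 0.9 -0.7 -1.5] g 0.0135
[[1,0.0005,-0.0009,0.0189,0,0,0.2],[1,0.0,-0.0,0.0056,0,0,0.0],[1,0.0,-0.0,0.0056,0,0,0.0],[1,0.0,-0.0,0.0056,0,0,0.0],[1,0.0,-0.0,0.0056,0,0,0.0],[1,0.0,-0.0,0.0056,0,0,0.0]]
```

View pics/b1.png

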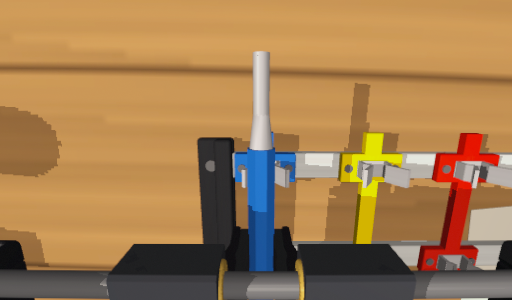

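The blue clip's rear nub centres at column ~264 and the held sleeve at 261, so the clip is ~2 mm to the right. I'll shift 1.5–2 mm and press.

jog_arm(
  rows=[
    [1, 0.0018, -0.0009, 0.0189, 0, 0, 0.2],
    [1, 0, 0, 0, 0, 0, 0],
    [1, 0, 0, 0.007, 0, 0, 0],
    [1, 0, 0, 0.007, 0, 0, 0],
    [1, 0, 0, 0.007, 0, 0, 0],
    [1, 0, 0, 0.007, 0, 0, 0],
    [1, 0, 0, 0.002, 0, 0, 0],
    [1, 0, 0, 0, 0, 0, 0],
  ],
)

```text
time_s: 10.92
tool_pos: [0.6323, 0.061, 0.203]
tool_rot: [-179.9, -0.0, -89.1]
force: [-4.6, -0.1, 12.2]
grip_width: 0.0131
```

jog_arm(
  rows=[
    [1, 0, 0, 0.003, 0, 0, 0],
    [1, 0, 0, 0, 0, 0, 0],
    [1, 0, 0, 0, 0, 0, 0],
  ],
)

```text
time_s: 11.17
tool_pos: [0.6324, 0.0612, 0.2028]
tool_rot: [-179.9, -0.1, -89.1]
force: [-10.1, -0.8, 26.7]
grip_width: 0.0133
```

Bottomed out: 27 N with no further travel. Release, back off and check.

jog_arm(
  rows=[
    [1, 0, 0, -0.004, 0, 0, 0],
    [0.72, 0, 0, 0, 0, 0, 0],
    [0.72, 0, 0, 0, 0, 0, 0],
    [0.72, 0, 0, 0, 0, 0, 0],
    [0.72, 0, 0, -0.03, 0, 0, 0],
    [0.72, 0, 0, -0.03, 0, 0, 0],
    [0.72, 0, 0, -0.03, 0, 0, 0],
    [0.6, 0, 0.02, -0.02, 0, 0, 0],
    [0.6, 0, 0, 0, 0, 0, 0],
    [0.6, 0, 0, 0, 0, 0, 0],
  ],
)

```text
time_s: 12.0
tool_pos: [0.6119, 0.0602, 0.3128]
tool_rot: [-179.9, -0.1, -89.1]
force: [-0.4, -1.3, -0.1]
grip_width: 0.0334
```

```bash
python3 chk.py blue b2; python3 - <<'E'
from h import *
P=cams.camera_params('wrist'); p,d=cams.read_camera('wrist')
for c in('yellow','red'):
    m=cmask(p,c,90)
    for r in(150,165):
        k=np.nonzero(m[r])[0]
        if len(k): print(c,r,k.min(),k.max(),onplane(P,[[k.min()-.5,r],[k.max()+.5,r]],.019)[:,:2].round(4).tolist())
plan([(.431,.0651,.30,-52.6)],.55)
E
```

```text
12.05 [0.6118 0.0599 0.3114] [-0.5 -0.8 -0.8]
[(array([0.6313, 0.0632]), np.float64(1.4), np.float64(0.112), np.float64(0.039))]
0.575 125 z top [0.0314 0.0324] y 0.0628
0.6 329 z top [0.0311 0.0324] y 0.0631
0.62 451 z top [0.031  0.0324] y 0.0627
0.645 277 z top [0.0312 0.0324] y 0.0636
0.68 157 z top [0.031  0.0326] y 0.0633
yellow 150 333 488 [[0.6477, -0.0016], [0.6503, -0.1405]]
yellow 165 333 346 [[0.6344, -0.0026], [0.6346, -0.0151]]
red 150 409 424 [[0.6489, -0.0685], [0.6492, -0.0827]]
red 165 407 422 [[0.6355, -0.0687], [0.6357, -0.0831]]
pose 12.1 [0.6118 0.0597 0.3105] [179.9  -0.  -89.1] F [-0.1 -0.1 -1.1] g 0.0343
[[0.55,-0.0014,0.0301,0.0018,0,0,-6.1],[0.55,-0.0045,0.0298,0.0017,0,0,-6.1],[0.55,-0.0077,0.0292,0.0018,0,0,-6.1],[0.55,-0.0107,0.0282,0.0017,0,0,-6.1],[0.55,-0.0137,0.0268,0.0018,0,0,-6.1],[0.55,-0.0164,0.0253,0.0017,0,0,-6.0]]
```

View pics/b2.png

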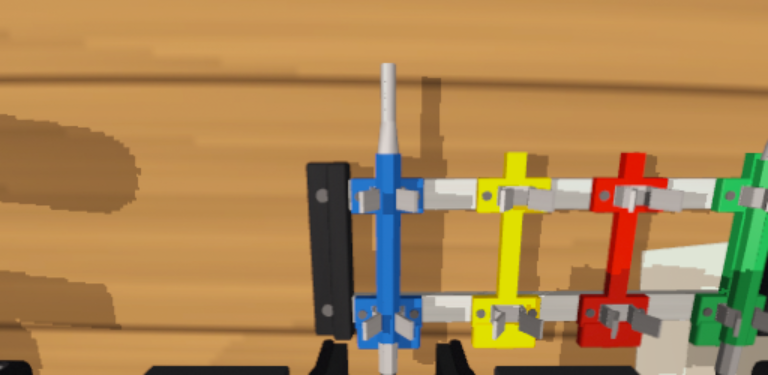

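Blue is seated level in both clips. Next, yellow.

jog_arm(
  rows=[
    [0.55, -0.0014, 0.03, 0.0018, 0, 0, -6.1],
    [0.55, -0.0045, 0.0298, 0.0017, 0, 0, -6.1],
    [0.55, -0.0077, 0.0292, 0.0018, 0, 0, -6.1],
    [0.55, -0.0107, 0.0282, 0.0017, 0, 0, -6.1],
    [0.55, -0.0137, 0.0268, 0.0018, 0, 0, -6.1],
    [0.55, -0.0164, 0.0253, 0.0017, 0, 0, -6.0],
    [0.55, 0, 0, 0, 0, 0, 0],
    [0.55, 0, 0, 0, 0, 0, 0],
    [0.55, 0, 0, 0, 0, 0, 0],
    [0.55, 0, 0, 0, 0, 0, 0],
  ],
)

```text
time_s: 12.93
tool_pos: [0.4322, 0.0654, 0.3013]
tool_rot: [-180.0, 0.0, -52.7]
force: [0.2, 0.6, -0.2]
grip_width: 0.0392
```

```bash
python3 look.py yellow w4
```

```text
[(array([0.4296, 0.0641]), np.float64(37.5), np.float64(0.112), np.float64(0.014))]
pose 12.9833 [0.4322 0.0655 0.3013] [-1.80e+02  1.00e-01 -5.26e+01] F [ 0.5 -0.4  0. ] g 0.0393
[[0.55,-0.0002,0.001,0.0271,0,0,-0.0],[0.55,-0.0001,0.001,0.0271,0,0,-0.1],[0.55,-0.0002,0.001,0.0271,0,0,-0.0],[0.55,0.0,-0.0,0.0175,0,0,-0.0],[0.55,0.0,-0.0,0.0175,0,0,-0.0]]
```

jog_arm(
  rows=[
    [0.55, 0, 0.0007, 0.027, 0, 0, 0],
    [0.55, 0, 0.0007, 0.027, 0, 0, 0],
    [0.55, 0, 0.0006, 0.0273, 0, 0, 0],
    [0.55, 0, 0, 0.0175, 0, 0, 0],
    [0.55, 0, 0, 0.0175, 0, 0, 0],
    [1, 0, 0, 0, 0, 0, 0],
    [1, 0, 0, 0, 0, 0, 0],
    [1, 0, 0, 0, 0, 0, 0],
    [1, 0, 0, 0, 0, 0, 0],
    [1, 0, 0, 0, 0, 0, 0],
    [1, 0, 0, 0, 0, 0, 0],
    [1, 0, 0, 0, 0, 0, 0],
  ],
)

```text
time_s: 13.98
tool_pos: [0.4297, 0.0643, 0.1852]
tool_rot: [-180.0, -0.0, -52.6]
force: [0.4, 0.6, -0.2]
grip_width: 0.0133
```

```bash
python3 -c "
from h import *
plan([(.43,.0643,.25,-52.6),(.631,-.0105,.25,-89)],1)"
```

```text
pose 13.9833 [0.4297 0.0643 0.1852] [-180.    -0.   -52.6] F [ 0.4  0.6 -0.2] g 0.0133
[[1,0.0001,-0.0001,-0.0324,0,0,-0.0],[1,0.0001,-0.0001,-0.0324,0,0,-0.0],[1,0.0302,-0.019,0.0,0,0,6.1],[1,0.0281,-0.0222,0.0,0,0,6.1],[1,0.0255,-0.025,0.0,0,0,6.0],[1,0.0228,-0.0275,0.0,0,0,6.1],[1,0.0197,-0.0298,0.0,0,0,6.0],[1,0.0165,-0.0318,0.0,0,0,6.1]]
```

jog_arm(
  rows=[
    [1, 0, 0, -0.0324, 0, 0, 0],
    [1, 0, 0, -0.0324, 0, 0, 0],
    [1, 0.0302, -0.019, 0, 0, 0, 6.1],
    [1, 0.028, -0.0222, 0, 0, 0, 6.1],
    [1, 0.0255, -0.025, 0, 0, 0, 6.0],
    [1, 0.0228, -0.0275, 0, 0, 0, 6.1],
    [1, 0.0197, -0.0298, 0, 0, 0, 6.0],
    [1, 0.0165, -0.0318, 0, 0, 0, 6.1],
    [1, 0, 0, 0.01, 0, 0, 0],
    [1, 0, 0, 0, 0, 0, 0],
    [1, 0, 0, 0, 0, 0, 0],
  ],
)

```text
time_s: 14.9
tool_pos: [0.6297, -0.01, 0.2385]
tool_rot: [179.8, 0.0, -88.9]
force: [-0.5, 0.4, -1.5]
grip_width: 0.0132
```

```bash
python3 - <<'E'
from h import *
P=cams.camera_params('wrist'); p,d=cams.read_camera('wrist')
cv2.imwrite('pics/y1.png',p[:300,:,::-1])
m=cmask(p,'yellow',90)
for r in range(130,190,8): k=np.nonzero(m[r])[0]; print(r,len(k),(k.min(),k.max()) if len(k) else '')
plan([(.631,-.0105,.23,-89,.02),(.631,-.0105,.2,-89,.007)],1)
E
```

```text
130 4 (np.int64(269), np.int64(469))
138 1 (np.int64(270), np.int64(270))
146 1 (np.int64(466), np.int64(466))
154 65 (np.int64(230), np.int64(294))
162 62 (np.int64(230), np.int64(294))
170 38 (np.int64(231), np.int64(293))
178 43 (np.int64(231), np.int64(441))
186 28 (np.int64(247), np.int64(274))
pose 14.95 [ 0.6296 -0.0095  0.2392] [179.9   0.  -88.9] F [-0.6  0.2 -2. ] g 0.0133
[[1,0.001,-0.0013,0.0092,0,0,0.1],[1,0.0,-0.0,0.006,0,0,-0.0],[1,0.0,-0.0,0.006,0,0,-0.0],[1,0.0,-0.0,0.006,0,0,-0.0],[1,0.0,-0.0,0.006,0,0,-0.0],[1,0.0,-0.0,0.006,0,0,-0.0]]
```

View pics/y1.png

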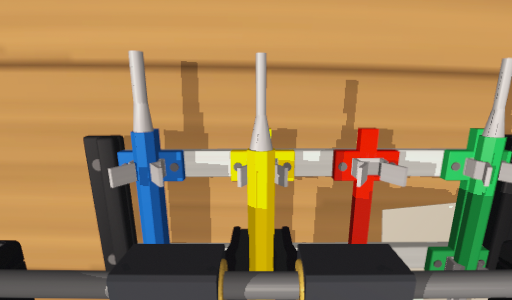

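The yellow block spans columns 230–294 (centre 262) and the sleeve is at 260, so alignment is good. Nudge 1 mm each way and press.

jog_arm(
  rows=[
    [1, 0.0012, -0.0013, 0.0092, 0, 0, 0],
    [1, 0, 0, 0, 0, 0, 0],
    [1, 0, 0, 0.007, 0, 0, 0],
    [1, 0, 0, 0.007, 0, 0, 0],
    [1, 0, 0, 0.007, 0, 0, 0],
    [1, 0, 0, 0.007, 0, 0, 0],
    [1, 0, 0, 0.004, 0, 0, 0],
    [1, 0, 0, 0, 0, 0, 0],
    [1, 0, 0, 0, 0, 0, 0],
  ],
)

```text
time_s: 15.7
tool_pos: [0.6323, -0.011, 0.2025]
tool_rot: [-180.0, -0.1, -89.0]
force: [-9.8, -0.5, 23.6]
grip_width: 0.0132
```

jog_arm(
  rows=[
    [1, 0, 0, -0.004, 0, 0, 0],
    [0.72, 0, 0, 0, 0, 0, 0],
    [0.72, 0, 0, 0, 0, 0, 0],
    [0.72, 0, 0, 0, 0, 0, 0],
    [0.72, 0, 0, -0.03, 0, 0, 0],
    [0.72, 0, 0, -0.03, 0, 0, 0],
    [0.72, 0, 0, -0.03, 0, 0, 0],
    [0.6, 0, 0.02, -0.02, 0, 0, 0],
    [0.6, 0, 0, 0, 0, 0, 0],
    [0.6, 0, 0, 0, 0, 0, 0],
  ],
)

```text
time_s: 16.53
tool_pos: [0.6119, -0.0118, 0.3139]
tool_rot: [-179.9, -0.1, -89.0]
force: [0.1, -0.7, -0.1]
grip_width: 0.0326
```

```bash
python3 chk.py yellow y2; python3 - <<'E'
from h import *
plan([(.398,.2519,.30,-79.3)],.55)
E
```

```text
16.5833 [ 0.6118 -0.0121  0.3124] [-0.3  1.   0.1]
[(array([ 0.6317, -0.0101]), np.float64(1.2), np.float64(0.111), np.float64(0.039))]
0.575 162 z top [0.0312 0.0325] y -0.0103
0.6 348 z top [0.031  0.0322] y -0.0102
0.62 452 z top [0.031  0.0324] y -0.0101
0.645 293 z top [0.031  0.0323] y -0.0092
0.68 161 z top [0.031  0.0324] y -0.0087
pose 16.5833 [ 0.6118 -0.0121  0.3124] [-180.   -0.  -89.] F [-0.3  1.   0.1] g 0.0335
[[0.55,-0.0297,0.0232,0.0014,0,0,-1.1],[0.55,-0.0302,0.0227,0.0014,0,0,-1.1],[0.55,-0.0306,0.0221,0.0014,0,0,-1.1],[0.55,-0.031,0.0215,0.0014,0,0,-1.1],[0.55,-0.0314,0.0209,0.0014,0,0,-1.1],[0.55,-0.0318,0.0203,0.0013,0,0,-1.1],[0.55,-0.0322,0.0197,0.0014,0,0,-1.0],[0.55,-0.0326,0.0191,0.0013,0,0,-1.1],[0.55,-0.033,0.0185,0.0014,0,0,-1.0]]
```

Yellow is seated level. Now red.

jog_arm(
  rows=[
    [0.55, -0.0297, 0.0232, 0.0014, 0, 0, -1.1],
    [0.55, -0.0302, 0.0227, 0.0014, 0, 0, -1.1],
    [0.55, -0.0306, 0.022, 0.0014, 0, 0, -1.1],
    [0.55, -0.031, 0.0215, 0.0014, 0, 0, -1.1],
    [0.55, -0.0314, 0.021, 0.0014, 0, 0, -1.1],
    [0.55, -0.0318, 0.0203, 0.0013, 0, 0, -1.1],
    [0.55, -0.0322, 0.0197, 0.0014, 0, 0, -1.0],
    [0.55, -0.0326, 0.019, 0.0013, 0, 0, -1.1],
    [0.55, -0.033, 0.0185, 0.0014, 0, 0, -1.0],
    [0.55, 0, 0, 0, 0, 0, 0],
    [0.55, 0, 0, 0, 0, 0, 0],
    [0.55, 0, 0, 0, 0, 0, 0],
  ],
)

```text
time_s: 17.58
tool_pos: [0.3983, 0.2517, 0.2993]
tool_rot: [179.9, -0.0, -79.3]
force: [0.0, -0.5, -0.4]
grip_width: 0.039
```

```bash
python3 look.py red w5
```

```text
[(array([0.3961, 0.2515]), np.float64(10.8), np.float64(0.113), np.float64(0.014))]
pose 17.6333 [0.3988 0.2511 0.2994] [179.9  -0.  -79.4] F [ 0.1 -0.5  0.5] g 0.0391
[[0.55,-0.0003,0.0009,0.0265,0,0,-0.1],[0.55,-0.0003,0.0008,0.0265,0,0,-0.0],[0.55,-0.0003,0.0009,0.0264,0,0,-0.1],[0.55,0.0,-0.0,0.0175,0,0,0.0],[0.55,0.0,-0.0,0.0175,0,0,0.0]]
```

jog_arm(
  rows=[
    [0.55, -0.0002, 0.0008, 0.0265, 0, 0, 0],
    [0.55, -0.0002, 0.0008, 0.0265, 0, 0, 0],
    [0.55, -0.0002, 0.0007, 0.0264, 0, 0, 0],
    [0.55, 0, 0, 0.0175, 0, 0, 0],
    [0.55, 0, 0, 0.0175, 0, 0, 0],
    [1, 0, 0, 0, 0, 0, 0],
    [1, 0, 0, 0, 0, 0, 0],
    [1, 0, 0, 0, 0, 0, 0],
    [1, 0, 0, 0, 0, 0, 0],
    [1, 0, 0, 0, 0, 0, 0],
    [1, 0, 0, 0, 0, 0, 0],
    [1, 0, 0, 0, 0, 0, 0],
  ],
)

```text
time_s: 18.63
tool_pos: [0.3959, 0.252, 0.1861]
tool_rot: [-180.0, -0.0, -79.3]
force: [0.2, -1.2, 0.6]
grip_width: 0.013
```

```bash
python3 -c "
from h import *
plan([(.397,.2515,.25,-79.3),(.632,-.079,.25,-89)],1)"
```

```text
pose 18.6333 [0.3959 0.252  0.1861] [-180.    -0.   -79.3] F [ 0.2 -1.2  0.6] g 0.013
[[1,0.0004,-0.0005,-0.0319,0,0,-0.0],[1,0.0003,-0.0004,-0.032,0,0,-0.0],[1,0.0335,-0.0154,0.0,0,0,0.9],[1,0.0332,-0.016,0.0,0,0,0.9],[1,0.033,-0.0165,0.0,0,0,0.9],[1,0.0327,-0.017,0.0,0,0,0.9],[1,0.0325,-0.0175,0.0,0,0,0.9],[1,0.0322,-0.018,0.0,0,0,0.9],[1,0.0319,-0.0185,0.0,0,0,0.9],[1,0.0316,-0.019,0.0,0,0,0.8],[1,0.0313,-0.0194,0.0,0,0,0.9],[1,0.031,-0.0199,0.0,0,0,0.8]]
[[1,0.0307,-0.0204,0.0,0,0,0.9]]
```

jog_arm(
  rows=[
    [1, 0, 0, -0.032, 0, 0, 0],
    [1, 0, 0, -0.032, 0, 0, 0],
    [1, 0.0335, -0.0158, 0, 0, 0, 0.9],
    [1, 0.0332, -0.016, 0, 0, 0, 0.9],
    [1, 0.033, -0.0165, 0, 0, 0, 0.9],
    [1, 0.0327, -0.017, 0, 0, 0, 0.9],
    [1, 0.0325, -0.0175, 0, 0, 0, 0.9],
    [1, 0.0322, -0.018, 0, 0, 0, 0.9],
    [1, 0.0319, -0.0185, 0, 0, 0, 0.9],
    [1, 0.0316, -0.019, 0, 0, 0, 0.8],
    [1, 0.0313, -0.0194, 0, 0, 0, 0.9],
    [1, 0.031, -0.02, 0, 0, 0, 0.8],
  ],
)

```text
time_s: 19.63
tool_pos: [0.6105, -0.0496, 0.2496]
tool_rot: [180.0, -0.0, -88.1]
force: [-0.1, 0.5, -1.1]
grip_width: 0.0132
```

jog_arm(
  rows=[
    [1, 0.0307, -0.0204, 0, 0, 0, 0.9],
    [1, 0, 0, 0.01, 0, 0, 0],
    [1, 0, 0, 0, 0, 0, 0],
    [1, 0, 0, 0, 0, 0, 0],
  ],
)

```text
time_s: 19.97
tool_pos: [0.6307, -0.0777, 0.2387]
tool_rot: [179.9, 0.1, -89.0]
force: [-0.8, 1.6, -1.4]
grip_width: 0.013
```

```bash
python3 - <<'E'
from h import *
P=cams.camera_params('wrist'); p,d=cams.read_camera('wrist')
m=cmask(p,'red',90)
for r in range(130,200,6): k=np.nonzero(m[r])[0]; print(r,len(k),(k.min(),k.max()) if len(k) else '')
cv2.imwrite('pics/r1.png',p[:300,:,::-1])
plan([(.632,-.079,.23,-89,.02)],1)
E
```

```text
130 4 (np.int64(268), np.int64(271))
136 2 (np.int64(270), np.int64(271))
142 0 
148 6 (np.int64(247), np.int64(274))
154 64 (np.int64(231), np.int64(294))
160 61 (np.int64(231), np.int64(294))
166 35 (np.int64(231), np.int64(294))
172 42 (np.int64(231), np.int64(294))
178 41 (np.int64(232), np.int64(294))
184 28 (np.int64(247), np.int64(274))
190 26 (np.int64(248), np.int64(273))
196 27 (np.int64(248), np.int64(274))
pose 20.0167 [ 0.6309 -0.0767  0.2394] [ 1.799e+02  1.000e-01 -8.890e+01] F [-0.3  0.3 -1.1] g 0.0131
[[1,0.0023,-0.0011,0.0094,0,0,0.1]]
```

jog_arm(
  rows=[
    [1, 0.0015, -0.001, 0.0092, 0, 0, 0],
    [1, 0, 0, 0, 0, 0, 0],
    [1, 0, 0, 0.007, 0, 0, 0],
    [1, 0, 0, 0.007, 0, 0, 0],
    [1, 0, 0, 0.007, 0, 0, 0],
    [1, 0, 0, 0.007, 0, 0, 0],
    [1, 0, 0, 0.004, 0, 0, 0],
    [1, 0, 0, 0, 0, 0, 0],
    [1, 0, 0, 0, 0, 0, 0],
  ],
)

```text
time_s: 20.77
tool_pos: [0.6329, -0.0789, 0.2034]
tool_rot: [-180.0, -0.1, -89.0]
force: [-10.6, 1.3, 27.0]
grip_width: 0.0131
```

jog_arm(
  rows=[
    [1, 0, 0, -0.004, 0, 0, 0],
    [0.72, 0, 0, 0, 0, 0, 0],
    [0.72, 0, 0, 0, 0, 0, 0],
    [0.72, 0, 0, 0, 0, 0, 0],
    [0.72, 0, 0, -0.03, 0, 0, 0],
    [0.72, 0, 0, -0.03, 0, 0, 0],
    [0.72, 0, 0, -0.03, 0, 0, 0],
    [0.6, 0, 0.03, -0.03, 0, 0, 0],
    [0.6, 0, 0.02, -0.03, 0, 0, 0],
    [0.6, 0, 0, 0, 0, 0, 0],
    [0.6, 0, 0, 0, 0, 0, 0],
    [0.6, 0, 0, 0, 0, 0, 0],
  ],
)

```text
time_s: 21.77
tool_pos: [0.5828, -0.0806, 0.3515]
tool_rot: [180.0, -0.0, -89.0]
force: [0.3, 0.2, -0.5]
grip_width: 0.0341
```

```bash
for c in red green yellow blue; do echo $c; python3 chk.py $c fin_$c; done
```

```text
red
21.8167 [ 0.5829 -0.0805  0.3508] [ 0.2 -0.9  0.6]
[(array([ 0.6321, -0.0782]), np.float64(1.4), np.float64(0.113), np.float64(0.04))]
0.575 130 z top [0.0308 0.0322] y -0.0782
0.6 286 z top [0.0309 0.0323] y -0.0786
0.62 376 z top [0.031  0.0324] y -0.0779
0.645 237 z top [0.031  0.0325] y -0.0771
0.68 149 z top [0.0311 0.0325] y -0.0775
green
21.8667 [ 0.5829 -0.0805  0.3504] [-0.4 -1.3 -0.8]
[]
0.575 121 z top [0.0305 0.0322] y -0.1511
0.6 301 z top [0.031  0.0323] y -0.1511
0.62 419 z top [0.0308 0.0324] y -0.1505
0.645 257 z top [0.0308 0.0325] y -0.1502
0.68 173 z top [0.031  0.0324] y -0.1497
yellow
21.9167 [ 0.5829 -0.0804  0.3503] [-0.2  0.2  0.2]
[]
0.575 147 z top [0.0309 0.0322] y -0.0112
0.6 311 z top [0.0307 0.0323] y -0.0114
0.62 399 z top [0.0307 0.0323] y -0.0112
0.645 256 z top [0.0309 0.0323] y -0.0111
0.68 140 z top [0.0309 0.0324] y -0.011
blue
21.9667 [ 0.583  -0.0803  0.3504] [-0.6 -1.1  0.3]
[]
0.575 121 z top [0.0312 0.0323] y 0.0612
0.6 325 z top [0.0306 0.0323] y 0.0599
0.62 420 z top [0.0305 0.0323] y 0.0602
0.645 255 z top [0.0308 0.0323] y 0.0607
0.68 152 z top [0.0309 0.0324] y 0.0606
```

View pics/fin_red.png

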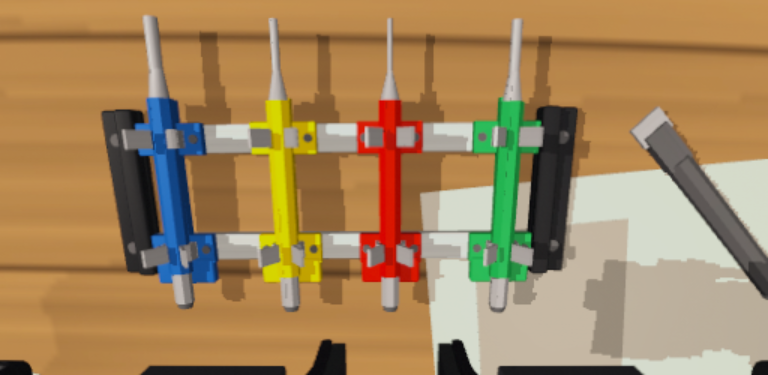

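All four are level at z≈31 mm, points to the back, sleeves between both clips of their own colour. The chisel is untouched and the gripper is clear. Handing in.

```bash
python3 -c "
from cell import env; print(env.sign_off())"
```

```text
the job is handed in; nothing more can be done
None
```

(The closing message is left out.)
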